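# Work the stuck heating block loose

### The arm

A 6-joint arm with a two-finger parallel gripper is mounted at the origin on the work surface. World frame = base frame: x ahead of the robot, y to its left, z up, the work surface at z = 0. Lengths are in m, angles in rad, forces in N, time in s.
With the tool pointing down it reaches from about 0.275 to 0.825 m from the base axis. Payload 4.9 kg.
Tool frame: the origin (TCP) lies between the finger pads; the fingertips stand 19 mm ahead of it and the grasp point (between the pads) is the TCP; z points along the fingers, x is the direction in which the jaws open and shut, and the axes are right-handed (so a half turn about z gives the same grasp; the last joint's range is limited). The gripper opens to 85 mm and grips with 20 to 120 N. Pads are 22 mm wide; open, the fingers measure 114 mm over their backs; the gripper's body (76 mm by 85 mm) begins 54 mm behind the grasp point. The pads swing forward as they close: fully open they stand 13 mm farther back than shut.
Start: joints at [-1.455, 0.326, -0.193, 1.052, 0, 1.437], TCP at [0.136, -0.533, 0.25] pointing down, gripper open.
Joint ranges: [-2.65, 2.65], [-0.97, 1.79], [-1.3, 1.35], [-1.93, 2.1], [-1.47, 1.37], [-3.14, 3.14]. Speed limits (rad/s): [2.57, 2.57, 3.14, 3.14, 3.14, 3.14].

### API

Orientations are given as a rotation vector (axis times angle).
In Python, from workcell import robot gives the robot as it stands.
- The arm moves only by the tool apply_moves, never from a script. Its arguments are lists of equal length, an entry for each row: "gripper": the closure, from 0 (fully open) to 1 (shut); "offset": the shift along the world's x, y, z in cm, a list of three; "spin": the turn about the world's z in degrees. A call has 1 to 8 rows; each row is the pose to reach, as a shift and turn from the pose measured when the call began; what a row does not reach only later rows make up. A row lasts 1/8 s, in which the tool goes at most 62.5 mm and 10.7 degrees, less where a joint would pass 70% of its speed; a pose out of reach is approached as far as the arm can. A call with a gripper value outside its range is refused whole. The fingers move at their own pace and stop on an object; "grip_force" is the grip in N (left out, the last holds). Time passes only in rows, so rows that repeat a pose let the fingers close. It gives the time, the measured TCP pose, the force and the opening at its end, in the units of the state.
- robot.state(): the state, without advancing time (a new reading comes with each control period).
- robot.grab_frame(name): name is "scene" or "top" or "wrist"; returns a dict with "frame" (384x512x3 uint8, red, green, blue), "z_map" (384x512 float32, m along the optical axis (not along the pixel's ray), 0 where there is no reading), "fx", "fy", "cx", "cy" (pixels), "R" (3x3) and "t" (3): a world point X has camera coordinates R X + t. Camera axes: x right, y down, z forward; pixel columns grow to the right and rows downward; lengths in m; the calibration is good to about 2 mm. A picture is of the moment at which its call begins.
- robot.hand_in(): hands the job in, once; it reports no verdict.
The state is a dict: "t": time; "joints": joint angles; "qvel": joint speeds; "joint_efforts": joint torques, N m; "tcp_pos": TCP position; "tcp_rot": TCP orientation; "contact_force": force on the tool from outside, world axes, zero at the start; "ft_torque": the same for the moment, N m; "grip_width": finger opening in m.
Only numpy, scipy, OpenCV 4.12 (cv2) and the standard library are available. Lean on these libraries where they do the work, as an engineer would, in place of code of your own. Each camera call takes 0.05 s, during which the arm holds its last target.

### The job

The insert block with the wide bores is stuck tight in the dry-block heater. Take it by the T-handle and rock it side to side, across the bar, until it walks free without a jerk, keeping the heater standing flat where it is on the bench rather than hauling it up with the block, and leaving the narrow-bored block seated and the things around alone. Finish holding the freed block level and still, just clear and straight above its own well by no more than a few centimetres: do not put it down or let go.

Things in the scene. Friction and masses are not known exactly. Their poses are not given: they have to be found in the camera images.
- heater: Twin-well dry-block heater: pale box 250 (x) by 280 (y) by 66 mm on rubber feet, 3.6 kg, standing loose on the bench. Origin: centre of its underside, at bench level; x points away from its control panel, y along its width, z up. Wells centred at x 30, y 55 and -55 mm; each 97 (x) by 79 (y) mm, floor 36 mm and rim 67 mm above the bench.
- wide_block: Block to take out: bare aluminium insert, 95 (x) by 76 (y) by 45 mm high, 0.62 kg, six bores 20 mm wide in its top. Origin: centre of its underside; z up; x, y as the heater's. It sits 31 mm deep on the floor of one well (which one varies), with 1 mm play at each x face, 1.5 mm at each y face: seated it can rock about its x axis by some 0.09 rad either way, and more as it rises.
- wide_block_bar (a point): Middle of the cross-bar of the wide-bored block's steel T-handle, on the bar's axis, 115 mm above the block's underside (151 mm above the bench at first). The round bar, 12 mm thick and 50 mm long, lies along the block's x axis on a 10 mm upright stem screwed into the block's top.
- narrow_block: The look-alike block that stays: same outer size, mass, fit and T-handle, but with eighteen bores 10 mm wide. Origin: centre of its underside. It sits in the other well, 110 mm from the first.
- well_left (a point): Centre of the mouth of the heater's +y well, at rim height, 31 mm above the well's floor. In each well four sprung buttons (front and back walls, 28 mm either side of the centre in y, 13 mm above the floor) press on the block; friction holds it, 12 N a button, some 50 N against a straight pull, more than the heater's weight. Risen about 14 mm, past the buttons, a block is free.
- well_right (a point): The same for the heater's -y well. Tilting a block one way, by moving its bar along y, slides the side that rises up its two buttons while the other side stays as the pivot; friction then keeps the raised side up while the block is tilted the other way, so that it walks up by a few mm each time.
- tube_rack: Bystander: white test-tube rack 210 by 70 mm with glass tubes, 132 mm tall. Origin: centre of its underside.
- wash_bottle: Bystander: white wash bottle, 72 mm across, 210 mm tall, with a bent spout. Origin: centre of its underside.
- model: Bystander: ball-and-stick molecule, about 90 mm across, 80 mm tall. Origin: on the bench below its centre ball.
Things that resemble listed ones, but are neither listed nor needed, are in the scene too. What is shaped like the wide_block but green is not meant.

How it is judged:
On the way:
1. the wide-bored block has been rocked at least 2 degrees to a side while still down in its well (angle between wide_block's own z axis and vertical above 0.035 rad and z of wide_block in the frame of heater below 0.05 m), for 0.05 s.
At the end, for the whole second after the job is handed in: Wide-bored block gripped, still, level within 8 degrees, underside 2 to 60 mm above the rim and within 20 mm of its well's centre, touching neither heater nor other block; heater flat, within 15 mm of its start; narrow block seated (4 mm); bystanders within 30 mm, bottle upright (z of wide_block in the frame of heater between 0.069 and 0.127 m and (horizontal distance between wide_block and well_left below 0.02 m or horizontal distance between wide_block and well_right below 0.02 m) and angle between wide_block's own z axis and vertical below 0.15 rad and linear speed of wide_block below 0.03 m/s and contact force between the fingers and wide_block above 3 N and contact force between wide_block and heater below 0.2 N and contact force between wide_block and narrow_block below 0.2 N and height (world z) of heater below 0.004 m and angle between heater's own z axis and vertical below 0.03 rad and distance of heater from where it was at the start of the episode below 0.015 m and z of narrow_block in the frame of heater below 0.04 m and angle between narrow_block's own z axis and vertical below 0.05 rad and distance of each of tube_rack, wash_bottle, model from where it was at the start of the episode below 0.03 m and angle between wash_bottle's own z axis and vertical below 0.2 rad); the arm keeps its last pose, push and grip.
It fails at once if the heater is lifted off the bench or tipped (more than 10 mm or 5 degrees) (height (world z) of heater above 0.01 m or angle between heater's own z axis and vertical above 0.087 rad).
It fails at once if the wide-bored block is jerked (over 0.2 m/s) while still in the grip of its well (linear speed of wide_block above 0.2 m/s and z of wide_block in the frame of heater between 0.038 and 0.05 m).
It fails at once if the narrow-bored block is pulled out of its seat (over 8 mm) (z of narrow_block in the frame of heater above 0.044 m).
It fails at once if a bystander is knocked away (over 50 mm) (distance of any of tube_rack, wash_bottle, model from where it was at the start of the episode above 0.05 m).
It also fails if it takes over 35 s, if anything falls off the work surface, if the arm or the gripper's body presses on something with over 40 N, if the wrist force passes 120 N, or if a joint passes its speed limit or range.

## Working session

There is one attempt and no reset: what is moved stays moved. The work goes in short steps, Python scripts to look and compute and a tool call to move; the robot and the scene stay as the last step left them, time stands still between calls to the robot, and variables do not carry over. Pictures are saved under pics/ and viewed, and the job is handed in when it is done.

Besides the shell and the picture viewer there is one more tool, called after "Request:" as name(argument=value, ...), one argument or row to a line, values as JSON. apply_moves: Moves the arm, as the interface text tells. Its arguments: {"type":"object","properties":{"gripper":{"type":"array","items":{"type":"number"}},"offset":{"type":"array","items":{"type":"array","items":{"type":"number"}}},"spin":{"type":"array","items":{"type":"number"}},"grip_force":{"type":"number"}},"required":["gripper","offset","spin"]}

```bash
mkdir -p pics; ls; cat > h.py <<'E'
from workcell import robot
import numpy as np, cv2, sys
def snap(name,tag):
    f=robot.grab_frame(name); np.savez('pics/%s.npz'%tag,**f)
    cv2.imwrite('pics/%s.png'%tag,cv2.cvtColor(f['frame'],cv2.COLOR_RGB2BGR)); return f
def pts(f):
    z=f['z_map'];v,u=np.indices(z.shape)
    C=np.stack([(u-f['cx'])/f['fx']*z,(v-f['cy'])/f['fy']*z,z],-1)
    P=(C-f['t'])@f['R']; P[z==0]=np.nan; return P
E
python3 - <<'E'
from h import *
print(robot.state())
for n in('scene','top','wrist'): snap(n,n+'0')
E
```

```text
pics
{'t': 0.0, 'joints': array([-1.45517483e+00,  3.26919699e-01, -1.93616066e-01,  1.05198941e+00,
       -2.07398793e-05,  1.43660738e+00]), 'qvel': array([-5.84468020e-04, -9.36459913e-05,  6.89272322e-04,  5.45687528e-04,
        5.53667619e-04, -3.29886757e-04]), 'joint_efforts': array([-5.66517228e-04, -4.43396580e+01,  2.62439489e+01,  1.54319219e-02,
       -2.72387842e-04,  6.78774029e-06]), 'tcp_pos': array([ 0.13591701, -0.53236192,  0.24950276]), 'tcp_rot': array([-2.47992072e+00,  1.92663817e+00,  1.92485854e-03]), 'contact_force': array([-0.21115343, -0.07531597, -0.26810521]), 'ft_torque': array([ 0.06461907, -0.01484261,  0.07245258]), 'grip_width': 0.08521468303607499}
```

View pics/scene0.png

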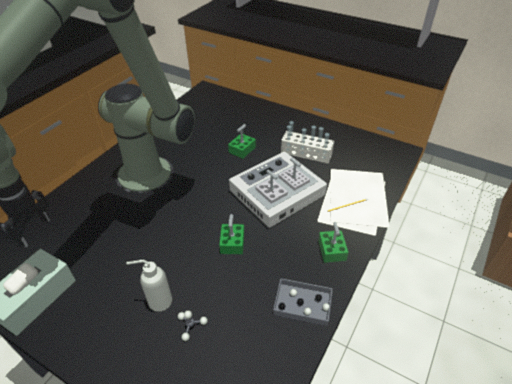

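View pics/top0.png

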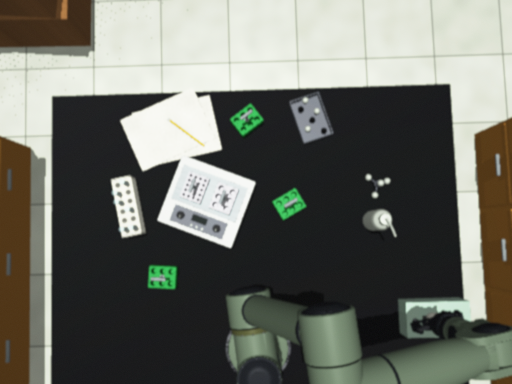

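View pics/wrist0.png

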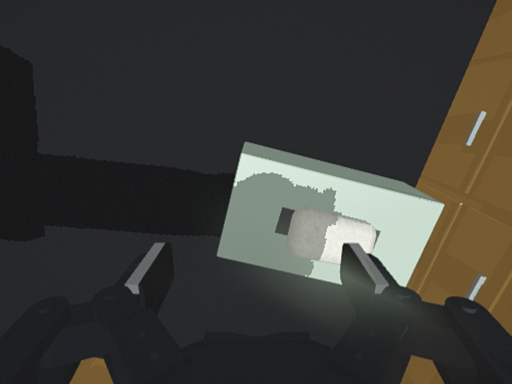

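The top view shows the heater around (207,203). The narrow block is at about (195,188) and the wide one at about (224,198). Next I'll zoom in and measure.

```bash
python3 - <<'E'
from h import *
f=dict(np.load('pics/top0.npz'));P=pts(f)
im=cv2.cvtColor(f['frame'],cv2.COLOR_RGB2BGR)[140:260,100:270]
cv2.imwrite('pics/z1.png',cv2.resize(im,None,fx=4.5,fy=4.5,interpolation=cv2.INTER_CUBIC))
s=dict(np.load('pics/scene0.npz'));Q=pts(s)
im=cv2.cvtColor(s['frame'],cv2.COLOR_RGB2BGR)[115:235,220:340]
cv2.imwrite('pics/z2.png',cv2.resize(im,None,fx=5,fy=5,interpolation=cv2.INTER_CUBIC))
sub=P[140:260,150:262].reshape(-1,3)
m=(sub[:,2]>.055)&(sub[:,2]<.075)
r=cv2.minAreaRect((sub[m][:,:2]*1000).astype(np.float32));print(r,cv2.boxPoints(r))
for nm,A in(('top',P[140:260,150:262]),('scene',Q[130:235,225:335])):
  a=A.reshape(-1,3);m=(a[:,2]>.135)&(a[:,2]<.175);a=a[m]
  k,l=cv2.connectedComponents(np.uint8(0*np.zeros((2,2))))
  from scipy.cluster.hierarchy import fcluster,linkage
  c=fcluster(linkage(a[:,:2]),.012,'distance')
  for i in set(c):
    b=a[c==i]
    if len(b)>3:
      r=cv2.minAreaRect((b[:,:2]*1000).astype(np.float32));print(nm,len(b),b.mean(0).round(4),b[:,2].max(),r)
E
```

```text
((527.2733764648438, 169.00242614746094), (280.54351806640625, 250.05029296875), 67.8176498413086) [[358.54132   86.31654 ]
 [590.08466   -8.091324]
 [696.00543  251.68831 ]
 [464.4621   346.0962  ]]
top 52 [0.5337 0.1066 0.1559] 0.16497106050689728 ((534.1329345703125, 106.96472930908203), (12.515228271484375, 48.44914245605469), 67.69456481933594)
top 52 [0.5752 0.208  0.1564] 0.16794336931658033 ((575.4446411132812, 208.53631591796875), (10.996686935424805, 48.11861801147461), 68.75444030761719)
scene 47 [0.5398 0.102  0.151 ] 0.15709664974146903 ((539.5133666992188, 103.70660400390625), (13.213666915893555, 46.9350700378418), 66.36896514892578)
scene 41 [0.5817 0.2036 0.1516] 0.15733417296201677 ((578.261962890625, 205.48582458496094), (13.286218643188477, 52.57818603515625), 70.0403823852539)
```

View pics/z1.png

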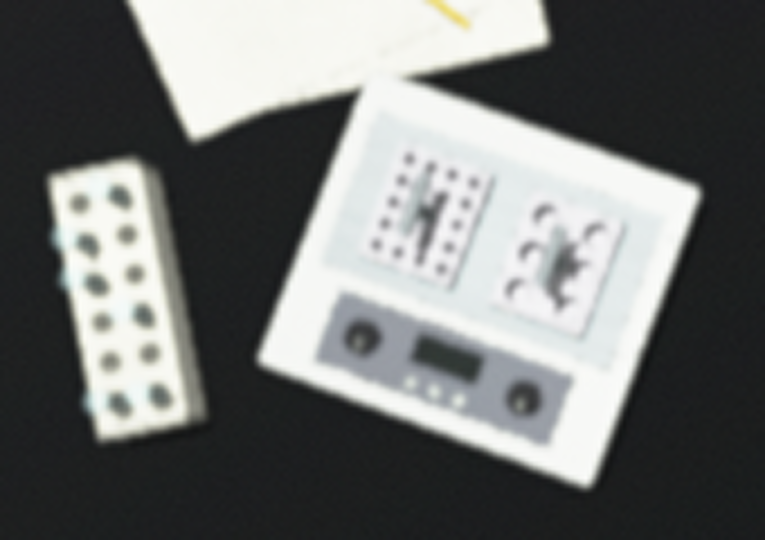

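View pics/z2.png

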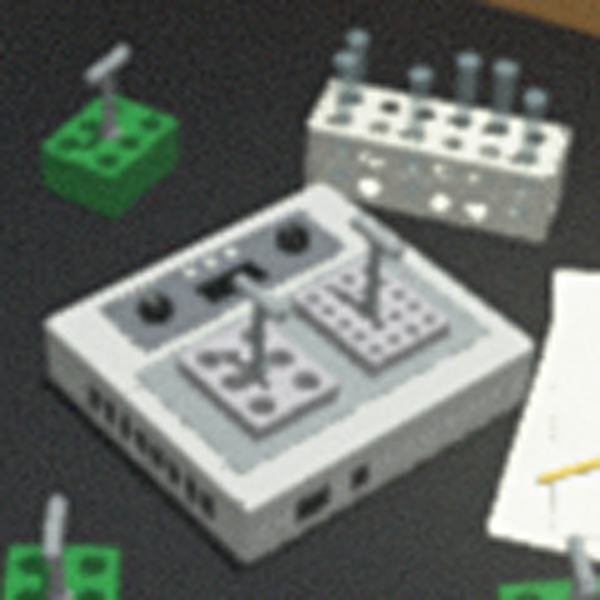

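```bash
python3 - <<'E'
from h import *
from scipy.spatial.transform import Rotation as R
s=robot.state();M=R.from_rotvec(s['tcp_rot']).as_matrix();print(s['t'],M.round(3),np.degrees(np.arctan2(M[1,0],M[0,0])))
f=dict(np.load('pics/top0.npz'));P=pts(f)
for n,(a,b,c,d) in dict(bottle=(205,240,360,400),model=(170,200,360,395),green=(185,225,270,310)).items():
  q=P[a:b,c:d].reshape(-1,3);q=q[q[:,2]>.03];print(n,q.min(0),q.max(0))
print(np.array([.5345,.1065,.151])-s['tcp_pos'])
E
```

```text
0.15 [[ 0.247 -0.969 -0.   ]
 [-0.969 -0.247  0.001]
 [-0.001 -0.    -1.   ]] -75.68661772396102
bottle [ 0.38715643 -0.46411888  0.03111225] [ 0.47685949 -0.39390294  0.21169634]
model [ 0.53783133 -0.46025971  0.03027368] [ 0.58471064 -0.43617821  0.0814107 ]
green [ 0.45659001 -0.18266492  0.03085147] [ 0.56309662 -0.06629799  0.13171878]
[ 0.39857579  0.63903183 -0.09870561]
```

Request:
apply_moves(
  gripper=[0,0,0,0,0,0,0,0],
  offset=[
    [0.5,1,3],
    [2.5,4,6],
    [5,8,8],
    [7.5,12,8],
    [10,16,8],
    [12.5,20,8],
    [15,24,8],
    [17.5,28,8],
  ],
  spin=[9,18,27,36,45,54,63,72],
)

```text
t: 1.15
tcp_pos: [0.3114, -0.2511, 0.3296]
tcp_rot: [-3.14, 0.094, 0.002]
contact_force: [0.3, -0.5, 0.4]
grip_width: 0.0853
```

Request:
apply_moves(
  gripper=[0,0,0,0,0,0,0,0],
  offset=[
    [3,4.5,0],
    [6,9,0],
    [9,13.5,0],
    [12,18,0],
    [15,22.5,0],
    [18,27,0],
    [20.5,32,0],
    [22.3,35.8,0],
  ],
  spin=[9,18,27,36,45,54,63,71.2],
)

```text
t: 2.15
tcp_pos: [0.535, 0.1091, 0.3291]
tcp_rot: [2.602, 1.76, -0.002]
contact_force: [0.1, -0.3, 0.0]
grip_width: 0.0854
```

```bash
python3 - <<'E'
from h import *
from scipy.spatial.transform import Rotation as R
s=robot.state();M=R.from_rotvec(s['tcp_rot']).as_matrix();print(s['tcp_pos'],np.degrees(np.arctan2(M[1,0],M[0,0])),s['contact_force'])
f=snap('wrist','w1');P=pts(f).reshape(-1,3)
m=(P[:,2]>.135)&(P[:,2]<.175);a=P[m]
from scipy.cluster.hierarchy import fcluster,linkage
c=fcluster(linkage(a[::4,:2]),.012,'distance')
for i in set(c):
    b=a[::4][c==i]
    if len(b)>3:
      r=cv2.minAreaRect((b[:,:2]*1000).astype(np.float32));print(len(b),b.mean(0).round(4),b[:,2].max(),r)
E
```

```text
[0.53499425 0.10906102 0.3291187 ] 68.13906341689142 [ 0.05953851 -0.28687089  0.0260574 ]
136 [0.5779 0.2076 0.153 ] 0.15640700164835233 ((578.7661743164062, 208.0778045654297), (11.233529090881348, 48.49840545654297), 68.34545135498047)
126 [0.5368 0.1073 0.1536] 0.15661082624785874 ((538.0040893554688, 106.77249145507812), (10.955388069152832, 49.292823791503906), 68.19429016113281)
```

View pics/w1.png

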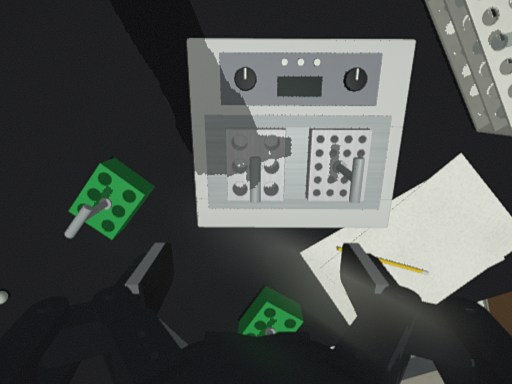

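The wrist view confirms it: the six-bore block's bar is at px (255,180) and the eighteen-bore block is at (340,165). Both bars sit at the expected height, 0.157 m at the top. I'll descend and close on the wide block's bar.

Request:
apply_moves(
  gripper=[0.3,0.3,0.3,0.3,0.3,0.3,0.3,0.3],
  offset=[
    [0,-0.1,-4],
    [0.1,-0.2,-8],
    [0.1,-0.2,-11],
    [0.1,-0.2,-14],
    [0.1,-0.2,-16],
    [0.1,-0.2,-17.8],
    [0.1,-0.2,-17.8],
    [0.1,-0.2,-17.8],
  ],
  spin=[0,0,0,0,0,0,0,0],
)

```text
t: 3.2
tcp_pos: [0.5377, 0.1106, 0.1513]
tcp_rot: [-2.595, -1.767, -0.003]
contact_force: [0.4, 0.3, 0.4]
grip_width: 0.06
```

```bash
python3 - <<'E'
from h import *
s=robot.state();print(s['t'],s['tcp_pos'],s['contact_force'],s['grip_width'])
snap('wrist','w2');f=snap('scene','s2')
im=cv2.cvtColor(f['frame'],cv2.COLOR_RGB2BGR)[60:240,200:360]
cv2.imwrite('pics/s2z.png',cv2.resize(im,None,fx=3,fy=3,interpolation=cv2.INTER_CUBIC))
E
```

```text
3.2 [0.53769576 0.11061831 0.15134537] [0.41547255 0.34683833 0.38528883] 0.06002177686863821
```

View pics/w2.png

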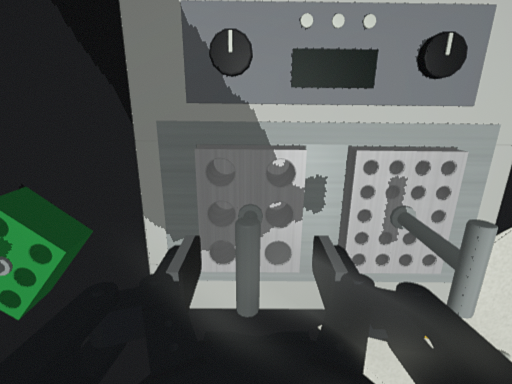

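View pics/s2z.png

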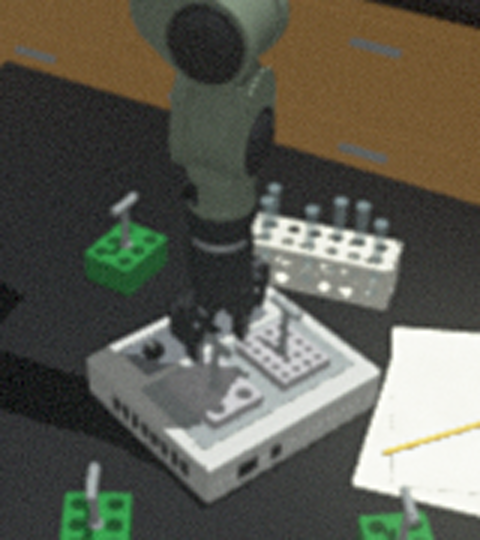

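The fingers straddle the bar: the bar is at column 247 and the fingers are at 200 and 315. I'll centre by a few mm, then close.

Request:
apply_moves(
  gripper=[0.3,0.3,0.6,1,1,1,1,1],
  offset=[
    [-0.1,-0.3,0],
    [-0.1,-0.35,0],
    [-0.1,-0.35,0],
    [-0.1,-0.35,0],
    [-0.1,-0.35,0],
    [-0.1,-0.35,0],
    [-0.1,-0.35,0],
    [-0.1,-0.35,0],
  ],
  spin=[0,0,0,0,0,0,0,0],
  grip_force=60,
)

```text
t: 4.3
tcp_pos: [0.5368, 0.1063, 0.1519]
tcp_rot: [-2.597, -1.767, -0.002]
contact_force: [-1.6, -5.2, 4.1]
grip_width: 0.0099
```

Gripped. Now the first tilt, towards the heater's +y, direction (0.377, 0.926). I'll go slowly and let the bar rise along its arc.

Request:
apply_moves(
  gripper=[1,1,1,1,1,1],
  offset=[
    [0.08,0.2,0.05],
    [0.15,0.37,0.1],
    [0.23,0.56,0.15],
    [0.3,0.74,0.2],
    [0.34,0.83,0.25],
    [0.34,0.83,0.25],
  ],
  spin=[0,0,0,0,0,0],
  grip_force=50,
)

```text
t: 5.05
tcp_pos: [0.5387, 0.1116, 0.1535]
tcp_rot: [2.596, 1.762, -0.009]
contact_force: [-4.2, -10.9, 0.8]
grip_width: 0.01
```

```bash
cat >> h.py <<'E'
def chk(tag):
    s=robot.state();p=s['tcp_pos'];u=np.array([.377,.926]);c=np.array([.5345,.1065])
    print('t',s['t'],'tcp',p.round(4),'along',round(float((p[:2]-c)@u)*1e3,1),'F',s['contact_force'].round(1),'Flat',round(float(s['contact_force'][:2]@u),1),'w',round(s['grip_width'],4))
    f=snap('wrist',tag);P=pts(f)
    return f,P
E
python3 - <<'E'
from h import *
f,P=chk('w3')
E
```

```text
t 5.05 tcp [0.5387 0.1116 0.1535] along 6.3 F [ -4.2 -10.9   0.8] Flat -11.6 w 0.01
```

View pics/w3.png

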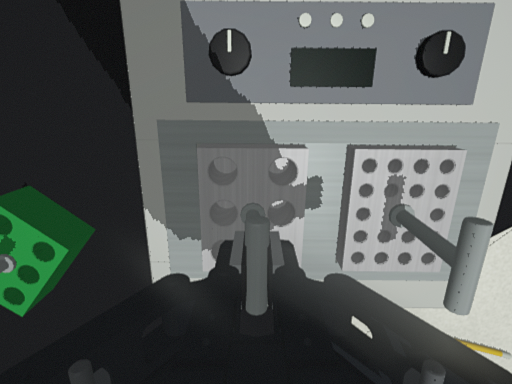

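```bash
cat >> h.py <<'E'
def plane(q):
    for _ in range(6):
        A=np.c_[q[:,:2],np.ones(len(q))];k=np.linalg.lstsq(A,q[:,2],rcond=None)[0]
        r=q[:,2]-A@k; q=q[abs(r)<max(.0012,2*np.median(abs(r)))]
    return k,len(q)
def meas(P):
    c=np.array([.529,.1695]);th=np.radians(-22)  # heater origin
    X=P.reshape(-1,3);X=X[np.isfinite(X[:,0])]
    d=X[:,:2]-c;h=np.c_[d@[np.cos(th),np.sin(th)],d@[-np.sin(th),np.cos(th)],X[:,2]]
    for n,cy in(('wide',-55),('narrow',55)):
        m=(abs(h[:,0]-.03)<.055)&(abs(h[:,1]-cy/1e3)<.045)&(h[:,2]>.0745)&(h[:,2]<.125)
        q=h[m]-[.03,cy/1e3,0]
        # keep dominant top surface
        k,N=plane(q)
        print(n,'tilt about x(rad, + = +y side up)',round(k[1],3),'x-slope',round(k[0],3),'ztop mm',round(k[2]*1e3,1),N)
    m=(abs(h[:,1])<.13)&(h[:,0]>-.12)&(h[:,0]<.12)&(h[:,2]>.058)&(h[:,2]<.0745)
    k,N=plane(h[m]);print('heater slopes',k[:2].round(4),'z',round(k[2]*1e3,1),N)
E
python3 - <<'E'
from h import *
for t in('w1','w2','w3'): print(t);meas(pts(dict(np.load(f'pics/{t}.npz'))))
E
```

```text
w1
wide tilt about x(rad, + = +y side up) 0.001 x-slope -0.001 ztop mm 79.1 2253
narrow tilt about x(rad, + = +y side up) 0.001 x-slope -0.0 ztop mm 79.2 2364
heater slopes [-0.0026  0.0005] z 64.9 19468
w2
wide tilt about x(rad, + = +y side up) 0.0 x-slope -0.001 ztop mm 79.1 7447
narrow tilt about x(rad, + = +y side up) -0.0 x-slope -0.001 ztop mm 79.2 8692
heater slopes [-0.0046  0.0016] z 65.1 51801
w3
wide tilt about x(rad, + = +y side up) -0.048 x-slope 0.0 ztop mm 81.0 6470
narrow tilt about x(rad, + = +y side up) -0.0 x-slope -0.001 ztop mm 79.2 8839
heater slopes [-0.0039  0.001 ] z 65.2 51653
```

Request:
apply_moves(
  gripper=[1,1,1,1],
  offset=[
    [0.1,0.23,0.08],
    [0.17,0.42,0.15],
    [0.22,0.55,0.2],
    [0.22,0.55,0.2],
  ],
  spin=[0,0,0,0],
)

```text
t: 5.6
tcp_pos: [0.5391, 0.1134, 0.1542]
tcp_rot: [2.593, 1.757, -0.022]
contact_force: [-2.6, -11.7, -1.1]
grip_width: 0.0101
```

```bash
python3 - <<'E'
from h import *
f,P=chk('w4');meas(P)
E
```

```text
t 5.6 tcp [0.5391 0.1134 0.1542] along 8.1 F [ -2.6 -11.7  -1.1] Flat -11.8 w 0.0101
wide tilt about x(rad, + = +y side up) -0.07 x-slope 0.004 ztop mm 81.8 6433
narrow tilt about x(rad, + = +y side up) -0.0 x-slope -0.0 ztop mm 79.2 8892
heater slopes [-0.0038  0.0009] z 65.2 51431
```

Request:
apply_moves(
  gripper=[1,1,1,1,1,1,1,1],
  offset=[
    [-0.1,-0.23,0.05],
    [-0.19,-0.46,0.15],
    [-0.28,-0.69,0.22],
    [-0.38,-0.93,0.3],
    [-0.47,-1.16,0.4],
    [-0.57,-1.4,0.5],
    [-0.66,-1.62,0.58],
    [-0.66,-1.62,0.6],
  ],
  spin=[0,0,0,0,0,0,0,0],
)

```text
t: 6.65
tcp_pos: [0.5315, 0.0992, 0.1582]
tcp_rot: [2.597, 1.762, -0.021]
contact_force: [2.1, 5.2, -16.0]
grip_width: 0.0101
```

```bash
python3 - <<'E'
from h import *
f,P=chk('w5');meas(P)
E
```

```text
t 6.65 tcp [0.5315 0.0992 0.1582] along -7.9 F [  2.1   5.2 -16. ] Flat 5.6 w 0.0101
wide tilt about x(rad, + = +y side up) 0.075 x-slope 0.018 ztop mm 85.4 5914
narrow tilt about x(rad, + = +y side up) 0.0 x-slope -0.001 ztop mm 79.2 8578
heater slopes [-0.0036  0.002 ] z 65.2 49374
```

Request:
apply_moves(
  gripper=[1,1,1,1,1,1,1,1],
  offset=[
    [0.1,0.23,0.05],
    [0.19,0.46,0.1],
    [0.28,0.69,0.18],
    [0.38,0.93,0.25],
    [0.47,1.16,0.32],
    [0.57,1.4,0.4],
    [0.66,1.62,0.45],
    [0.66,1.62,0.45],
  ],
  spin=[0,0,0,0,0,0,0,0],
)

```text
t: 7.7
tcp_pos: [0.536, 0.1135, 0.1605]
tcp_rot: [2.597, 1.76, -0.033]
contact_force: [1.8, -7.4, -19.7]
grip_width: 0.01
```

```bash
python3 - <<'E'
from h import *
f,P=chk('w6');meas(P)
E
```

```text
t 7.7 tcp [0.536  0.1135 0.1605] along 7.0 F [  1.8  -7.4 -19.7] Flat -6.2 w 0.01
wide tilt about x(rad, + = +y side up) -0.052 x-slope 0.025 ztop mm 87.1 6027
narrow tilt about x(rad, + = +y side up) -0.0 x-slope -0.001 ztop mm 79.2 8295
heater slopes [-0.0023  0.0009] z 65.1 49648
```

Request:
apply_moves(
  gripper=[1,1,1,1,1,1,1,1],
  offset=[
    [-0.06,-0.24,0.05],
    [-0.12,-0.48,0.1],
    [-0.18,-0.7,0.15],
    [-0.25,-0.95,0.22],
    [-0.32,-1.2,0.3],
    [-0.38,-1.45,0.38],
    [-0.45,-1.65,0.42],
    [-0.45,-1.65,0.42],
  ],
  spin=[0,0,0,0,0,0,0,0],
)

```text
t: 8.75
tcp_pos: [0.5314, 0.0983, 0.1656]
tcp_rot: [2.599, 1.762, -0.029]
contact_force: [-0.8, 5.6, -4.8]
grip_width: 0.0097
```

```bash
python3 - <<'E'
from h import *
f,P=chk('w7');meas(P)
E
```

```text
t 8.75 tcp [0.5314 0.0983 0.1656] along -8.8 F [-0.8  5.6 -4.8] Flat 4.9 w 0.0097
wide tilt about x(rad, + = +y side up) 0.086 x-slope 0.021 ztop mm 92.2 6168
narrow tilt about x(rad, + = +y side up) 0.0 x-slope -0.001 ztop mm 79.2 8036
heater slopes [-0.0032  0.0017] z 65.1 47542
```

View pics/w7.png

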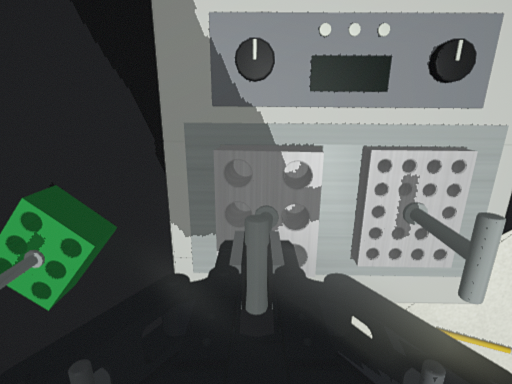

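Request:
apply_moves(
  gripper=[1,1,1,1,1,1,1,1],
  offset=[
    [0.08,0.18,0.05],
    [0.16,0.36,0.1],
    [0.24,0.54,0.16],
    [0.32,0.72,0.22],
    [0.4,0.9,0.28],
    [0.46,1.05,0.34],
    [0.52,1.2,0.4],
    [0.52,1.2,0.4],
  ],
  spin=[0,0,0,0,0,0,0,0],
)

```text
t: 9.8
tcp_pos: [0.5369, 0.1098, 0.17]
tcp_rot: [2.597, 1.761, -0.029]
contact_force: [-1.1, -5.3, -3.0]
grip_width: 0.01
```

```bash
python3 - <<'E'
from h import *
f,P=chk('w8');meas(P)
E
```

```text
t 9.8 tcp [0.5369 0.1098 0.17  ] along 4.0 F [-1.1 -5.3 -3. ] Flat -5.3 w 0.01
wide tilt about x(rad, + = +y side up) -0.018 x-slope 0.01 ztop mm 96.2 6362
narrow tilt about x(rad, + = +y side up) 0.0 x-slope -0.001 ztop mm 79.2 7719
heater slopes [-0.0025  0.0006] z 65.1 46944
```

Request:
apply_moves(
  gripper=[1,1,1,1,1,1],
  offset=[
    [-0.05,-0.12,0.1],
    [-0.1,-0.23,0.2],
    [-0.1,-0.23,0.35],
    [-0.1,-0.23,0.5],
    [-0.1,-0.23,0.65],
    [-0.1,-0.23,0.65],
  ],
  spin=[0,0,0,0,0,0],
)

```text
t: 10.6
tcp_pos: [0.5358, 0.1076, 0.1766]
tcp_rot: [2.598, 1.761, -0.029]
contact_force: [-1.8, -1.1, -5.4]
grip_width: 0.0099
```

```bash
python3 - <<'E'
from h import *
f,P=chk('w9');meas(P)
E
```

```text
t 10.6 tcp [0.5358 0.1076 0.1766] along 1.5 F [-1.8 -1.1 -5.4] Flat -1.6 w 0.0099
wide tilt about x(rad, + = +y side up) 0.005 x-slope 0.002 ztop mm 102.8 6139
narrow tilt about x(rad, + = +y side up) -0.0 x-slope -0.001 ztop mm 79.2 7335
heater slopes [-0.0023  0.0005] z 65.0 45761
```

It's level and the arm carries only the block's weight, so the block is free. Now straight up, gently.

Request:
apply_moves(
  gripper=[1,1,1,1,1,1,1,1],
  offset=[
    [0,0,0.4],
    [0,0,0.8],
    [0,0,1.2],
    [0,0,1.6],
    [0,0,2.0],
    [0,0,2.4],
    [0,0,2.8],
    [0,0,2.8],
  ],
  spin=[0,0,0,0,0,0,0,0],
)

```text
t: 11.65
tcp_pos: [0.5361, 0.1076, 0.205]
tcp_rot: [2.597, 1.761, -0.028]
contact_force: [0.1, 0.1, -6.1]
grip_width: 0.0102
```

Request:
apply_moves(
  gripper=[1,1,1,1],
  offset=[
    [0,0,0],
    [0,0,0],
    [0,0,0],
    [0,0,0],
  ],
  spin=[0,0,0,0],
)

```text
t: 12.15
tcp_pos: [0.536, 0.1076, 0.2049]
tcp_rot: [2.597, 1.761, -0.028]
contact_force: [0.0, 0.5, -6.6]
grip_width: 0.0099
```

```bash
python3 - <<'E'
from h import *
f,P=chk('w10');meas(P)
f=snap('top','t10');P=pts(f);sub=P[140:260,150:262].reshape(-1,3)
m=(sub[:,2]>.055)&(sub[:,2]<.075);r=cv2.minAreaRect((sub[m][:,:2]*1000).astype(np.float32));print(r,cv2.boxPoints(r))
f=snap('scene','s10')
im=cv2.cvtColor(f['frame'],cv2.COLOR_RGB2BGR)[60:240,200:360]
cv2.imwrite('pics/s10z.png',cv2.resize(im,None,fx=3,fy=3,interpolation=cv2.INTER_CUBIC))
print(robot.state()['qvel'].round(4))
E
```

```text
t 12.15 tcp [0.536  0.1076 0.2049] along 1.6 F [ 0.   0.5 -6.6] Flat 0.4 w 0.0099
wide tilt about x(rad, + = +y side up) 0.0 x-slope 0.055 ztop mm 106.2 2725
narrow tilt about x(rad, + = +y side up) -0.002 x-slope -0.001 ztop mm 79.1 5601
heater slopes [-0.0022  0.0003] z 65.0 37245
((527.619384765625, 169.10079956054688), (281.3357849121094, 249.4518280029297), 68.07884979248047) [[359.39575    85.16737  ]
 [590.8119     -7.9605484]
 [695.843     253.03423  ]
 [464.42688   346.16214  ]]
[ 0.0016  0.0005 -0.0009  0.0004  0.0001  0.0001]
```

View pics/s10z.png

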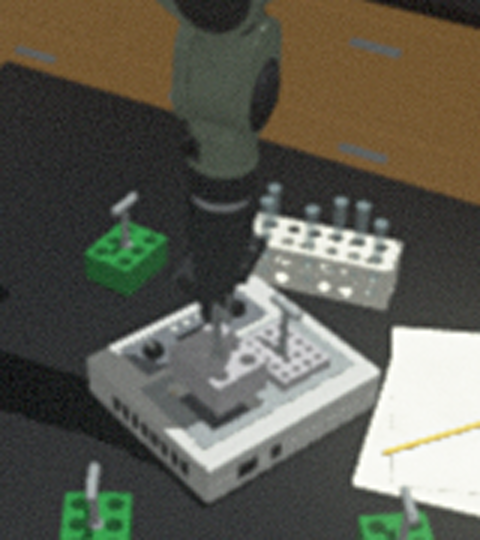

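View pics/t10.png

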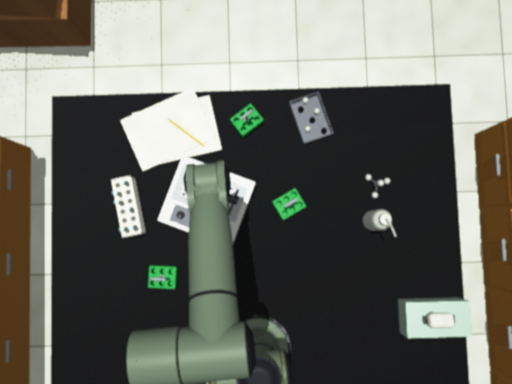

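```bash
sed -i 's/h\[:,2\]>.0745)&(h\[:,2\]<.125)/h[:,2]>(.12 if cy<0 else .0745))\&(h[:,2]<.142)/' h.py; python3 - <<'E'
from h import *
f=dict(np.load('pics/w10.npz'));P=pts(f);meas(P)
c=np.array([.529,.1695]);th=np.radians(-22)
X=P.reshape(-1,3);d=X[:,:2]-c;h=np.c_[d@[np.cos(th),np.sin(th)],d@[-np.sin(th),np.cos(th)],X[:,2]]
m=(abs(h[:,2]-.129)<.004)&(abs(h[:,1]+.055)<.06)&(abs(h[:,0]-.03)<.08);print(np.percentile(h[m],[1,99],axis=0)*1e3)
E
```

```text
wide tilt about x(rad, + = +y side up) 0.039 x-slope 0.007 ztop mm 131.0 6041
narrow tilt about x(rad, + = +y side up) -0.002 x-slope -0.001 ztop mm 79.1 5605
heater slopes [-0.0022  0.0003] z 65.0 37245
[[-15.742353   -88.81187401 125.7672409 ]
 [ 71.72650501 -13.84219977 132.9279115 ]]
```

View pics/w10.png

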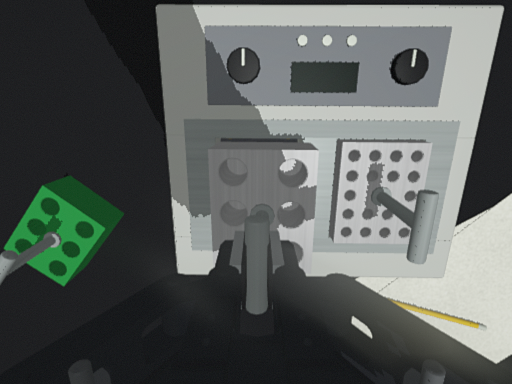

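```bash
python3 - <<'E'
from h import *
s=robot.state();print(s['t'],s['tcp_pos'],s['contact_force'],s['grip_width'])
print(robot.hand_in())
E
```

```text
12.3 [0.53605306 0.10758009 0.20498303] [-0.54271575 -0.04891716 -5.20850477] 0.010006223025944503
the job is handed in; nothing more can be done
None
```

I rocked the wide-bored block free and handed the job in at 12.3 s with the arm still holding it. The hand-in gives no verdict, so what follows is from my own last measurements.

**Rocking:** I gripped the T-bar and rocked the block across it five times, by 0.05 to 0.09 rad each way while it was still in the well's grip. Its centre climbed about 2, 6, 8, 13 and then 17 mm, past the buttons. The strongest upward pull I read at the end of a move was about 20 N. I then levelled it and raised it straight up at about 3 cm/s.

**Last checks:**

| Item | Reading | Limit |
|---|---|---|
| Block underside above the rim | about 20 mm | 2–60 mm |
| Block offset from its well's centre | about 4 mm across the bar | 20 mm |
| Block tilt | about 0.04 rad | 0.15 rad |
| Wrist load | 5–6.6 N, about the block's weight | none set; shows nothing else was pulling |
| Heater movement | less than 1 mm, flat | 15 mm |
| Narrow block | unchanged height, level | 4 mm |

- **Block tilt:** it read 0.005 rad just before it left the well, so it swung slightly in the grip on the way up.
- **Along the bar:** the arm partly hid the block, so its offset in that direction is not directly measured.
- **First height check:** my first height and tilt reading of the raised block was wrong because its height window cut off the block's top. I widened the window and measured again from the same picture.
- **Bystanders:** I judged these only by eye in the last top picture, where the rack, bottle and model look unmoved.

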